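Clamp a test panel in the probe jig

ROBOT

A 6-joint arm with a two-finger parallel gripper is mounted at the origin on the work surface. World frame = base frame: x ahead of the robot, y to its left, z up, the work surface at z = 0. Lengths are in m, angles in rad, forces in N, time in s.
With the tool pointing down it reaches from about 0.35 to 0.975 m from the base axis. Payload 4.9 kg.
Tool frame: the origin (TCP) lies at the very end of the fingers, on their centre line; the grasp point (between the pads) lies 19 mm behind it (ctrl.tcp_to_grasp is the z of the grasp point in the tool frame, in m); z points along the fingers, y is the line along which they close (so a half turn about z gives the same grasp; the last joint's range is limited). The gripper opens to 85 mm and grips with 20 to 120 N. Pads are 22 mm wide; open, the fingers measure 114 mm over their backs; the gripper's body (76 mm by 85 mm) begins 54 mm behind the grasp point. The pads swing forward as they close: fully open they stand 13 mm farther back than shut.
Start: joints at [-1.411, 0.053, 1.613, -0, 1.476, -0.119], TCP at [0.172, -0.601, 0.231] pointing down, gripper open.
Joint ranges: [-3.01, 3.01], [-1.01, 2.22], [0.06, 2.58], [-1.02, 4.17], [0.09, 2.62], [-3.14, 3.14]. Speed limits (rad/s): [2.57, 2.57, 3.14, 3.14, 3.14, 3.14].

INTERFACE

Orientations are given as a rotation vector (axis times angle).
In Python, from station import ctrl, eyes, job, nets gives the robot as it stands. The module is installed in compiled form; this text tells all that it offers.
- The arm moves only by the tool jog_arm, never from a script. Its argument "commands" is one flat list of numbers, 7 for each row, row after row: the shift along the tool's x, y, z each as a share of 0.06 m, from -1 to 1, then the turn, a rotation vector about the tool's x, y, z each as a share of 0.1 rad, from -1 to 1, then the finger opening in mm, from 0 to 85.4. In form: [x, y, z, ax, ay, az, grip, x, y, z, ax, ay, az, grip, ...]. A call has 1 to 20 rows; each row shifts and turns the commanded pose from where the row before left it, along the tool's axes as they then stand; what a row does not reach is not made up. A row lasts 1/8 s, in which the tool goes at most 62.5 mm and 10.7 degrees, less where a joint would pass 70% of its speed; a pose out of reach is approached as far as the arm can. A call with a number of a shift or a turn outside -1 to 1 is refused whole. A call with a gripper value outside its range is refused whole. The fingers move at their own pace and stop on an object; "newtons" is the grip in N (left out, the last holds). Time passes only in rows, so rows that do not move let the fingers close. It gives the time, the measured TCP pose, the force, the opening and the grip force at its end, in the units of the state.
- ctrl.get_obs(): the state, without advancing time (a new reading comes with each control period).
- eyes.get_image(name): name is "scene" or "top" or "wrist"; returns a dict with "image" (384x512x3 uint8, red, green, blue), "z_map" (384x512 float32, m along the optical axis (not along the pixel's ray), 0 where there is no reading), "K" (3x3 intrinsics, pixels), "cam_to_world" (4x4, takes a point from camera to world coordinates). Camera axes: x right, y up, looking along -z (the intrinsics and any distortion apply to the point x, -y, -z); pixel columns grow to the right and rows downward; lengths in m; the calibration is good to about 2 mm. The wrist camera is an equidistant fisheye: a pixel r from the principal point sees the ray r / f radians off the axis. A picture is of the moment at which its call begins.
- job.finish_job(): hands the job in; it is judged then, once.
Trained networks look in the newest picture that a camera, given by its name, has taken for a name from the list of things; names that differ only in an ending like _2 or _b are one class to them, and where a whole thing is asked for, a point or a joint stands for the part that bears it (a point fixed in the world has none). Each returns a list of dicts, best first, with "p" (0 to 1); they miss things now and then, are a little off and sometimes report something else, mostly with a low value. They report only what shows in the picture. A call takes as long as a camera call.
- nets.silhouettes(camera, name): "mask" (384x512 bool, what is visible of it) and "bbox" ([left, top, right, bottom] in pixels, round what is visible of it).
The state is a dict: "t": time; "q": joint angles; "dq": joint speeds; "effort": joint torques, N m; "tool_pos": TCP position; "tool_rot": TCP orientation; "contact_force": force on the tool from outside, world axes, zero at the start; "wrist_torque": the same for the moment, N m; "opening": finger opening in m; "grip_force": force on a finger pad.
Only numpy, scipy, OpenCV 4.12 (cv2) and the standard library are available. Lean on these libraries where they do the work, as an engineer would, in place of code of your own. Each camera call takes 0.05 s, during which the arm holds its last target. There are 200 camera calls.

TASK

Take just the top aluminium panel off the stack and lay it flat in the jig's nest, far end under the raised clamp foot, and let go of it. Then press the sprung lever (its rubber pad is beneath the fixed probe arm, so come in at a slant) down until the detent holds it down and the foot clamps the panel. Leave the other panels and the things on the bench alone and do not bump the probe arm.

Things in the scene. Friction and masses are not known exactly. Their poses are not given: they have to be found in the camera images.
- jig: Fixed jig; grey base x +-95, y -130 to +117, 14 mm high; yaw varies. Origin: underside below the nest's centre; -x side roughly faces the robot. Black bed 150 (x) x 38 (y) mm. Four lugs (12 x 8, tops 6 above the bed) at x -60 and +64 leave a lane y +-27.5, open at -x; end stop, 8 high, at x +77.5. Hinge cheeks x +33 to +77, y +67 to +93, 74 mm high; catch post y -113 to -127, 78 high.
- nest (a point): Centre of the bed's top face, 30 mm above the bench, axes as the jig. A seated panel has its origin here, its long axis along x (either way round); it overhangs the bed 6 mm on each long side.
- probe_arm: Fixed aluminium gallows, origin and axes as jig. Post at y +102 to +116; over the whole lever a bar x +40 to +70, y -125 to +116, underside 175 mm, top 190 mm above the bench; a probe 20 mm wide hangs at y +20 down to 135 mm. It keeps a vertical tool off the lever: come in from the jig's -x side, tilted 30 to 45 degrees.
- probe_arm_edge (a point): Lower front (-x) edge of the bar right by the lever's pad, 175 mm above the bench; 15 mm nearer to the -x side than the lever's centre line.
- clamp_lever (a joint): Steel lever 20 mm wide, hinged about the jig's x axis at jig (+55, +80, 60) mm, reaching to -y over the far end of the nest. rad: 0 = raised by its spring (pad end up), grows when pressed; past 0.33 the detent snaps it home, 0.38 = level, held. Let go before 0.33 it springs back. Needs 3 N at the pad, about 12 N at the catch.
- lever_pad (a point): Centre of the top face of the rubber pad (24 mm in jig x, 34 mm in jig y) at the lever's free end, 165 mm from the hinge. About jig (+55, -78, 132) mm with the lever raised, (+55, -85, 72) mm when home. z is the pad's normal.
- lever_hinge (a point): A point on the lever's hinge axis at the lever's middle, 60 mm above the bench.
- clamp_foot: Sprung rubber foot, 16 mm across, under the lever at jig (+55, 0); origin: centre of its lower face. Raised it stands some 66 mm above the bench, so a panel (10 mm thick) slides in beneath it from -x just above the lugs; home it presses the panel with about 4 N.
- panel_top: The topmost of three equal aluminium panels, 150 (x) x 50 (y) x 10 (z) mm, 200 g, lying flat. Origin: centre of the underside.
- panel_middle: The second panel of the stack, same size and origin.
- panel_bottom: The lowest panel of the stack, same size and origin, its underside 25 mm above the bench.
- riser: Fixed black block 160 x 60 x 25 mm under the stack, left or right of the jig; origin: centre of the underside.
- coupler: Bystander: grey box 100 x 66 x 32 mm on a brass foot, 62 mm high, with a connector at each end, on the side of the jig away from the stack; origin: underside centre.
- attenuator: Bystander: black finned block, 50 x 50 x 46 mm, beyond the jig; origin: underside centre.
- spanner: Bystander: open-ended spanner 150 mm long lying beyond the jig; origin on its underside.

How it is judged:
On the way, in this order (a step that is already met when the one before it is completed fails the run):
1. the panel lies flat in the nest between the four lugs, let go, with the lever still up (x of panel_top in the frame of nest between -0.005 and 0.005 m and y of panel_top in the frame of nest between -0.0035 and 0.0035 m and z of panel_top in the frame of nest between -0.0025 and 0.0025 m and angle between the x axis of panel_top and the x axis of nest, either way round below 0.07 rad and value of joint clamp_lever below 0.1 rad and contact force between the fingers and panel_top below 0.3 N), for 0.2 s.
2. the lever is pressed fully down past its detent (above 0.36 rad) onto the seated panel (value of joint clamp_lever above 0.36 rad and x of panel_top in the frame of nest between -0.005 and 0.005 m and y of panel_top in the frame of nest between -0.0035 and 0.0035 m and z of panel_top in the frame of nest between -0.0025 and 0.0025 m and angle between the x axis of panel_top and the x axis of nest, either way round below 0.07 rad), for 0.2 s.
At the end, for the whole second after the job is handed in: Panel at rest flat in the nest (within 5 mm along, 3.5 mm across, 2.5 mm in height, 0.07 rad in yaw); lever staying down in its detent (above 0.36 rad), the foot pressing the panel with over 1.5 N; the other two panels still stacked, within 15 mm of their start (all of step 2 and contact force between clamp_foot and panel_top above 1.5 N and linear speed of panel_top below 0.02 m/s and distance of each of panel_middle, panel_bottom from where it was at the start of the episode below 0.015 m); the robot touches nothing.
It fails at once if one of the other two panels is taken or shifted more than 30 mm (distance of any of panel_middle, panel_bottom from where it was at the start of the episode above 0.03 m).
It fails at once if a bystander (coupler, attenuator or spanner) is shifted more than 30 mm (distance of any of coupler, attenuator, spanner from where it was at the start of the episode above 0.03 m).
It fails at once if the robot bumps the probe arm with more than 15 N (contact force between any of the fingers, the arm and probe_arm above 15 N).
It also fails if it takes over 58 s, if anything falls off the work surface, if the arm or the gripper's body presses on something with over 40 N, if the wrist force passes 120 N, or if a joint passes its speed limit or range.

## Working session

There is one attempt and no reset: what is moved stays moved. The work goes in short steps, Python scripts to look and compute and a tool call to move; the robot and the scene stay as the last step left them, time stands still between calls to the robot, and variables do not carry over. Pictures are saved under pics/ and viewed, at most 10 in all, crops included, and the job is handed in when it is done.

Besides the shell and the picture viewer there is one more tool, called after ">>>" by a JSON object that holds its "method" and its "body", one argument or row to a line. jog_arm: Moves the arm, as the interface text tells. Shift numbers are shares of 0.06 m and turn numbers shares of 0.1 rad, none past 1 either way. Its arguments: {"type":"object","properties":{"commands":{"type":"array","items":{"type":"number"}},"newtons":{"type":"number"}},"required":["commands"]}

```bash
mkdir -p pics
cat > h.py <<'E'
import numpy as np, cv2
from scipy.spatial.transform import Rotation as R
from station import ctrl, eyes, job, nets
def cloud(im):
    K=im["K"];z=im["z_map"];v,u=np.indices(z.shape)
    x=(u-K[0,2])/K[0,0]*z; y=(v-K[1,2])/K[1,1]*z
    P=np.stack([x,-y,-z,np.ones_like(z)],-1)@im["cam_to_world"].T
    return P[...,:3]
def save(im,n): cv2.imwrite(f"pics/{n}.png",im["image"][...,::-1])
E
python3 - <<'E'
from h import *
np.set_printoptions(precision=4,suppress=True)
o=ctrl.get_obs();print(o["t"],o["tool_pos"],o["tool_rot"],ctrl.tcp_to_grasp)
ims=[]
for c in ["scene","top"]:
    im=eyes.get_image(c);ims.append(im["image"]);P=cloud(im);np.savez(c,P=P,**im)
    print(c,im["K"].tolist(),im["cam_to_world"])
    for n in ["panel_top","panel_middle","riser","jig","probe_arm","clamp_lever","lever_pad","coupler","attenuator","spanner"]:
        for s in nets.silhouettes(c,n)[:2]:
            m=s["mask"]&(np.abs(P[...,2])<1)
            q=P[m]; print(n,round(s["p"],2),s["bbox"],m.sum(),np.median(q,0) if len(q) else "", np.percentile(q[:,2],[5,95]) if len(q) else "")
cv2.imwrite("pics/a.png",cv2.resize(ims[0],(800,600))[...,::-1]);cv2.imwrite("pics/b.png",cv2.resize(ims[1],(800,600))[...,::-1])
E
```

```text
0.0 [ 0.1719 -0.6003  0.2301] [-3.1091 -0.4362  0.0001] -0.0187
scene [[432.7597261313865, 0.0, 257.94208822854625], [0.0, 432.7597261313865, 186.1715407295417], [0.0, 0.0, 1.0]] [[ 0.8063 -0.511   0.2979  0.9613]
 [ 0.5913  0.6839 -0.4274 -0.5305]
 [ 0.0147  0.5207  0.8536  1.1726]
 [ 0.      0.      0.      1.    ]]
panel_top 0.89 [268.3, 103.6, 304.9, 138.9] 551 [0.5001 0.2952 0.0525] [0.0468 0.0569]
panel_middle 0.65 [279.5, 122.9, 278.1, 122.5] 1 [0.4696 0.2826 0.0386] [0.0386 0.0386]
riser 0.73 [269.3, 115.0, 307.8, 147.9] 216 [0.5151 0.2689 0.0171] [0.0021 0.0251]
jig 0.56 [206.3, 160.2, 305.5, 256.0] 5243 [ 0.644  -0.0408  0.0151] [0.0075 0.1893]
probe_arm 0.83 [234.4, 158.9, 304.6, 224.2] 1250 [ 0.6554 -0.0114  0.1873] [0.0649 0.1914]
clamp_lever 0.66 [248.9, 190.8, 293.7, 224.8] 363 [ 0.6552 -0.0191  0.0967] [0.0639 0.133 ]
lever_pad 0.63 [248.2, 192.4, 289.9, 222.8] 347 [ 0.6556 -0.0166  0.096 ] [0.064  0.1331]
lever_pad 0.4 [266.3, 259.7, 295.9, 282.6] 423 [ 0.7833 -0.1426  0.0345] [0.0001 0.0468]
coupler 0.96 [145.8, 243.7, 193.6, 280.2] 1082 [ 0.521  -0.3107  0.0594] [0
[... 806 characters left out ...]
221.0, 150.1, 316.1, 235.9] 5873 [ 0.6094 -0.02    0.0156] [0.0087 0.1903]
probe_arm 0.69 [227.0, 154.0, 316.3, 179.2] 1219 [ 0.6499 -0.0119  0.1883] [0.0596 0.1928]
clamp_lever 0.94 [237.6, 169.0, 301.1, 181.3] 379 [0.6492 0.0036 0.0882] [0.0616 0.1332]
lever_pad 0.74 [238.9, 164.3, 299.8, 180.9] 382 [0.6492 0.0034 0.0881] [0.0616 0.1325]
coupler 0.61 [343.6, 210.5, 372.9, 260.4] 975 [ 0.512  -0.3014  0.0603] [0.0206 0.0648]
attenuator 0.93 [304.3, 131.9, 321.3, 156.7] 388 [ 0.7736 -0.1333  0.0386] [-0.0004  0.048 ]
attenuator 0.26 [238.0, 170.1, 297.8, 183.5] 345 [ 0.6491 -0.0047  0.0901] [0.0652 0.1302]
spanner 0.54 [225.0, 114.3, 239.4, 153.0] 214 [0.7907 0.1105 0.0059] [-0.      0.0098]
```

View pics/a.png

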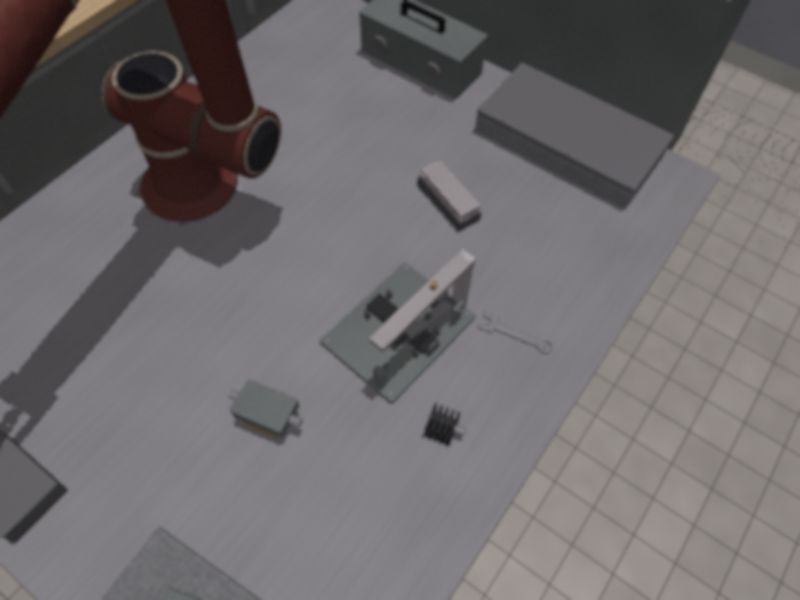

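View pics/b.png

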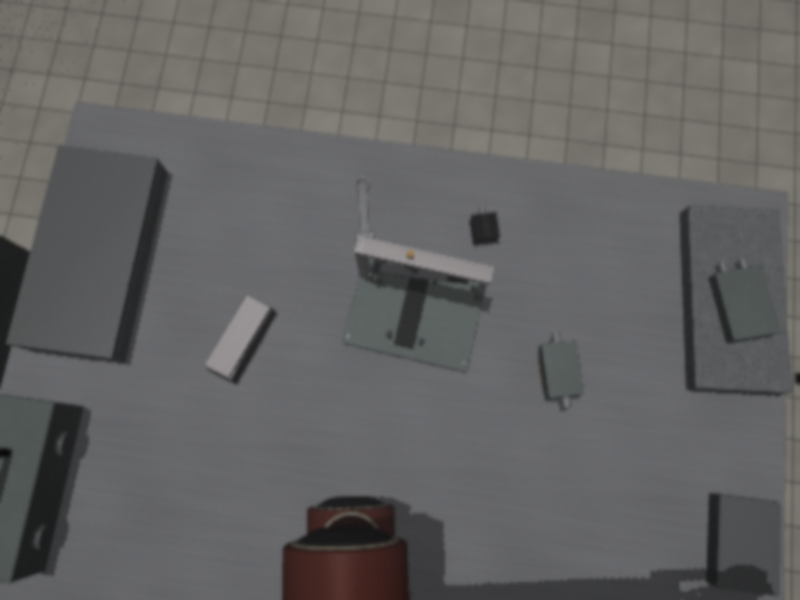

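The scene view shows the stack at about (450,195) in the enlarged picture, the jig at about (400,330) with the probe arm above it, and the coupler at (265,410). The top view agrees. Next I'll estimate poses from both views.

```bash
cat > m.py <<'E'
from h import *
np.set_printoptions(precision=4,suppress=True)
def rect(q):
    r=cv2.minAreaRect((q[:,:2]*1000).astype(np.float32)); b=cv2.boxPoints(r)
    e=b[1]-b[0]; f=b[2]-b[1]; L=e if np.linalg.norm(e)>np.linalg.norm(f) else f
    a=np.degrees(np.arctan2(L[1],L[0]))
    return np.array(r[0]),np.sort(r[1]),(a+90)%180-90
def big(m):
    n,l,s,_=cv2.connectedComponentsWithStats(m.astype(np.uint8));return l==1+np.argmax(s[1:,4])
E
python3 - <<'E'
from m import *
for c in ["scene","top"]:
    P=np.load(c+".npz")["P"]; Z=P[...,2]
    near=lambda x,y,r:(np.hypot(P[...,0]-x,P[...,1]-y)<r)
    m=big(near(.5,.3,.13)&(Z>.047)&(Z<.064)); print(c,"panel",rect(P[m]),np.median(Z[m]),m.sum())
    m=big(near(.62,-.02,.2)&(Z>.008)&(Z<.021));print("base",rect(P[m]),np.median(Z[m]))
    m=big(near(.62,-.02,.2)&(Z>.175)&(Z<.2));print("bar",rect(P[m]),np.median(Z[m]))
    m=big(near(.6,-.02,.1)&(Z>.025)&(Z<.034));print("bed",rect(P[m]),np.median(Z[m]))
im=eyes.get_image("wrist");print(im["K"]);o=ctrl.get_obs()
T=np.eye(4);T[:3,:3]=R.from_rotvec(o["tool_rot"]).as_matrix();T[:3,3]=o["tool_pos"]
X=np.linalg.inv(T)@im["cam_to_world"];print(X);np.save("X",X)
E
```

```text
scene panel (array([495.7873, 298.2722]), array([ 55.703 , 154.6415]), np.float32(-19.928398)) 0.05260622604112031 548
base (array([596.7395, -23.2724]), array([191.9745, 248.6658]), np.float32(84.20004)) 0.012352875541349784
bar (array([651.2949, -26.1831]), array([ 32.5989, 242.5975]), np.float32(84.510284)) 0.18785759471903302
bed (array([549.9023, -12.6885]), array([39.7134, 55.7823]), np.float32(-4.2704163)) 0.028182112082924204
top panel (array([494.6808, 302.6938]), array([ 52.6851, 151.2535]), np.float32(-20.670097)) 0.05400458849291501 885
base (array([590.7721, -19.6693]), array([179.7472, 247.0783]), np.float32(84.339615)) 0.013239292714535944
bar (array([651.9243, -23.517 ]), array([ 32.0896, 240.8351]), np.float32(84.524506)) 0.18873341300547986
bed (array([590.4333, -13.1617]), array([ 37.9808, 135.6539]), np.float32(-5.8229065)) 0.02922620102532858
[[297.3186   0.     250.3828]
 [  0.     297.3186 196.7131]
 [  0.       0.       1.    ]]
[[-0.0004  0.9623  0.2719  0.0693]
 [ 1.      0.0003  0.0007  0.0001]
 [ 0.0006  0.2719 -0.9623 -0.1436]
 [ 0.      0.      0.      1.    ]]
```

```bash
cat > plan.py <<'E'
from h import *
def down(deg,tilt=0):  # tool x yaw deg; tilt turns about tool y
    return R.from_euler("z",deg,degrees=True)*R.from_euler("x",180,degrees=True)*R.from_euler("y",tilt,degrees=True)
def plan(wps,grip,step=.058,tstep=.098,start=None):
    """wps: (pos,Rot[,step]) from the present pose; prints rows of rounded numbers"""
    o=ctrl.get_obs();p,r=(o["tool_pos"].copy(),R.from_rotvec(o["tool_rot"])) if start is None else start
    rows=[]
    for w in wps:
        tp,tr=np.array(w[0],float),w[1];s=w[2] if len(w)>2 else step
        n=int(max(np.ceil(np.linalg.norm(tp-p)/s),np.ceil((r.inv()*tr).magnitude()/tstep),1))
        for k in range(n,0,-1):
            d=np.round(np.clip(r.inv().apply((tp-p)/k)/.06,-1,1),2);a=np.round(np.clip((r.inv()*tr).as_rotvec()/k/.1,-1,1),2)
            p=p+r.apply(d*.06);r=r*R.from_rotvec(a*.1);rows.append([*(d+0.),*(a+0.),grip])
    for i in range(0,len(rows),20): print(len(rows[i:i+20]),"["+", ".join("%g"%x for w in rows[i:i+20] for x in w)+"]")
    return p,r
E
python3 - <<'E'
from plan import *
p,r=plan([([.44,-.2,.26],down(80)),([.462,.312,.2],down(159.7))],85)
print(p,r.as_rotvec())
E
```

```text
20 [0.51, -0.43, -0.04, 0, 0, -0.93, 85, 0.55, -0.38, -0.04, 0, 0, -0.93, 85, 0.58, -0.33, -0.04, 0, 0, -0.93, 85, 0.61, -0.28, -0.04, 0, 0, -0.93, 85, 0.63, -0.22, -0.04, 0, 0, -0.93, 85, 0.65, -0.16, -0.04, 0, 0, -0.93, 85, 0.66, -0.1, -0.04, 0, 0, -0.93, 85, 0.67, -0.03, -0.04, 0, 0, -0.93, 85, 0.67, 0.03, -0.04, 0, 0, -0.93, 85, 0.67, 0.09, -0.04, 0, 0, -0.93, 85, 0.65, 0.15, -0.04, 0, 0, -0.94, 85, 0.64, 0.22, -0.04, 0, 0, -0.93, 85, 0.56, -0.08, 0.07, 0, 0, -0.93, 85, 0.57, -0.02, 0.07, 0, 0, -0.93, 85, 0.57, 0.03, 0.07, 0, 0, -0.93, 85, 0.56, 0.08, 0.07, 0, 0, -0.93, 85, 0.55, 0.14, 0.07, 0, 0, -0.93, 85, 0.54, 0.19, 0.07, 0, 0, -0.93, 85, 0.52, 0.23, 0.06, 0, 0, -0.93, 85, 0.49, 0.28, 0.07, 0, 0, -0.93, 85]
7 [0.47, 0.33, 0.06, 0, 0, -0.92, 85, 0.43, 0.37, 0.07, 0, 0, -0.93, 85, 0.4, 0.41, 0.06, 0, 0, -0.92, 85, 0.36, 0.44, 0.07, 0, 0, -0.93, 85, 0.32, 0.47, 0.06, 0, 0, -0.92, 85, 0.27, 0.5, 0.07, 0, 0, -0.93, 85, 0.22, 0.53, 0.06, 0, 0, -0.92, 85]
[0.46222188 0.31191958 0.20009792] [-5.54336581e-01 -3.09228784e+00  9.72410712e-06]
```

>>> {"method": "jog_arm", "body": {
  "commands": [0.51, -0.43, -0.04, 0, 0, -0.93, 85, 0.55, -0.38, -0.04, 0, 0, -0.93, 85, 0.58, -0.33, -0.04, 0, 0, -0.93, 85, 0.61, -0.28, -0.04, 0, 0, -0.93, 85, 0.63, -0.22, -0.04, 0, 0, -0.93, 85, 0.65, -0.16, -0.04, 0, 0, -0.93, 85, 0.66, -0.1, -0.04, 0, 0, -0.93, 85, 0.67, -0.03, -0.04, 0, 0, -0.93, 85, 0.67, 0.03, -0.04, 0, 0, -0.93, 85, 0.67, 0.09, -0.04, 0, 0, -0.93, 85, 0.65, 0.15, -0.04, 0, 0, -0.94, 85, 0.64, 0.22, -0.04, 0, 0, -0.93, 85, 0.56, -0.08, 0.07, 0, 0, -0.93, 85, 0.57, -0.02, 0.07, 0, 0, -0.93, 85, 0.57, 0.03, 0.07, 0, 0, -0.93, 85, 0.56, 0.08, 0.07, 0, 0, -0.93, 85, 0.55, 0.14, 0.07, 0, 0, -0.93, 85, 0.54, 0.19, 0.07, 0, 0, -0.93, 85, 0.52, 0.23, 0.06, 0, 0, -0.93, 85, 0.49, 0.28, 0.07, 0, 0, -0.93, 85]
}}

```text
t: 3.65
tool_pos: [0.4517, 0.0737, 0.2273]
tool_rot: [1.504, 2.757, 0.001]
contact_force: [-0.2, -0.2, -0.4]
opening: 0.085
grip_force: 0.0
```

>>> {"method": "jog_arm", "body": {
  "commands": [0.47, 0.33, 0.06, 0, 0, -0.92, 60, 0.43, 0.37, 0.07, 0, 0, -0.93, 60, 0.4, 0.41, 0.06, 0, 0, -0.92, 60, 0.36, 0.44, 0.07, 0, 0, -0.93, 60, 0.32, 0.47, 0.06, 0, 0, -0.92, 60, 0.27, 0.5, 0.07, 0, 0, -0.93, 60, 0.22, 0.53, 0.06, 0, 0, -0.92, 60, 0, 0, 0, 0, 0, 0, 60]
}}

```text
t: 4.65
tool_pos: [0.4618, 0.3134, 0.1997]
tool_rot: [-0.55, -3.092, 0.001]
contact_force: [-0.2, 0.1, 0.1]
opening: 0.0597
grip_force: 0.0
```

```bash
cat >> h.py <<'E'
def wcloud(im):  # fisheye
    K=im["K"];z=im["z_map"];v,u=np.indices(z.shape);f=K[0,0]
    a=(u-K[0,2])/f;b=(v-K[1,2])/f;th=np.hypot(a,b)+1e-9
    k=np.tan(np.minimum(th,1.5))/th
    P=np.stack([a*k*z,-b*k*z,-z,np.ones_like(z)],-1)@im["cam_to_world"].T
    P=P[...,:3];P[(z<=0)|(th>1.4)]=np.nan;return P
E
python3 - <<'E'
from m import *
o=ctrl.get_obs();print(o["t"],o["tool_pos"],o["tool_rot"],o["opening"])
im=eyes.get_image("wrist");P=wcloud(im);np.savez("w1",P=P,**im)
Z=P[...,2];m=big((np.hypot(P[...,0]-.495,P[...,1]-.3)<.13)&(Z>.047)&(Z<.064)&(im["z_map"]>.22))
print(rect(P[m]),np.percentile(Z[m],[5,50,95]),m.sum())
for s in nets.silhouettes("wrist","panel_top")[:2]:
    q=P[s["mask"]];print(s["p"],s["bbox"],rect(q[np.isfinite(q[:,0])]),np.nanmedian(q,0))
# fingers in tool frame
t=(P-o["tool_pos"])@R.from_rotvec(o["tool_rot"]).as_matrix()
f=t[np.isfinite(t[...,0])&(Z>.12)];f=f[np.abs(f[:,0])<.03]
for sgn in (-1,1):
    g=f[f[:,1]*sgn>0];print(np.percentile(g,[0,1,50,99,100],axis=0))
cv2.imwrite("pics/c.png",cv2.resize(im["image"],(800,600))[...,::-1])
E
```

```text
4.65 [0.4618 0.3134 0.1997] [-0.5503 -3.0923  0.0007] 0.05965124938845328
(array([494.9672, 303.6593]), array([ 51.8922, 151.9252]), np.float32(-20.441513)) [0.0549 0.056  0.0572] 6609
0.56 [226.3, 145.9, 277.8, 281.4] (array([511.0786, 297.3554]), array([ 51.2177, 183.5806]), np.float32(-20.819168)) [0.4874 0.3061 0.056 ]
[[-0.0137 -0.0696 -0.1086]
 [-0.0104 -0.0654 -0.1065]
 [ 0.0111 -0.0355 -0.084 ]
 [ 0.02   -0.0009 -0.0147]
 [ 0.0215 -0.0001 -0.0052]]
[[-0.0129  0.0001 -0.1085]
 [-0.0105  0.0009 -0.1066]
 [ 0.0111  0.0355 -0.084 ]
 [ 0.02    0.0655 -0.0149]
 [ 0.0211  0.0691 -0.0054]]
```

View pics/c.png

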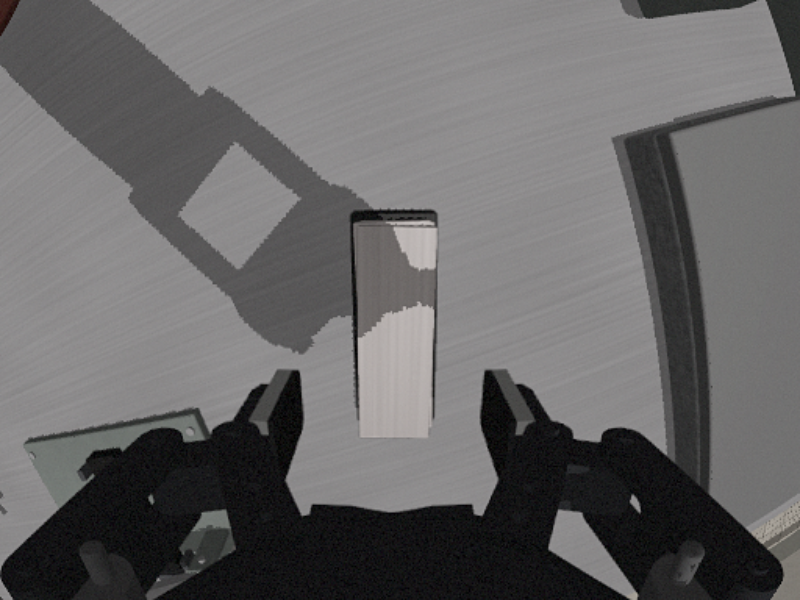

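The wrist view shows the top panel between about (395,225) and (395,437), slightly skewed on the ones below. The fingers straddle its line at (280,430) and (510,430). Now I'll go down and grasp.

Run:
```python
from plan import *
r=down(159.6)
p=plan([([.4669,.3138,.075],r),([.4669,.3138,.043],r,.016)],64)
```

```text
6 [-0.02, 0.02, 0.69, 0, 0, 0, 64, -0.02, 0.02, 0.7, 0, 0, 0.01, 64, -0.02, 0.02, 0.69, -0.01, 0, 0, 64, 0, 0, 0.18, 0, 0, 0, 64, 0, 0, 0.18, 0, 0, 0, 64, 0, 0, 0.18, 0, 0, 0, 64]
```

>>> {"method": "jog_arm", "body": {
  "commands": [-0.02, 0.02, 0.69, 0, 0, 0, 64, -0.02, 0.02, 0.7, 0, 0, 0, 64, -0.02, 0.02, 0.69, 0, 0, 0, 64, 0, 0, 0.18, 0, 0, 0, 64, 0, 0, 0.18, 0, 0, 0, 64, 0, 0, 0.18, 0, 0, 0, 64, 0, 0, 0, 0, 0, 0, 64]
}}

```text
t: 5.62
tool_pos: [0.4669, 0.314, 0.043]
tool_rot: [-0.555, -3.092, 0.0]
contact_force: [-0.1, -0.1, 0.1]
opening: 0.064
grip_force: 0.0
```

Run:
```python
from m import *
o=ctrl.get_obs();print(o["t"],o["tool_pos"],o["tool_rot"],o["opening"],o["contact_force"])
im=eyes.get_image("wrist");P=wcloud(im);np.savez("w2",P=P,**im)
t=(P-o["tool_pos"])@R.from_rotvec(o["tool_rot"]).as_matrix()
# row-wise edges of panel top in tool frame: z tool of top approx -0.012
Z=P[...,2]
m=big((Z>.047)&(Z<.064)&(t[...,0]>.02)&(t[...,0]<.06)&(np.abs(t[...,1])<.05))
for a in (.025,.035,.043):
    s=m&(np.abs(t[...,0]-a)<.003);print(a,np.percentile(t[s][:,1],[0,1,99,100]),np.median(Z[s]))
cv2.imwrite("pics/d.png",cv2.resize(im["image"][180:384,130:380],(800,600))[...,::-1])
```

```text
5.625 [0.4669 0.314  0.043 ] [-0.5546 -3.0923  0.0001] 0.06396477758578209 [-0.0629 -0.1202  0.067 ]
0.025 [-0.0248 -0.024   0.0247  0.0257] 0.05601197551503506
0.035 [-0.0246 -0.0237  0.0248  0.0255] 0.0559808156799598
0.043 [-0.0241 -0.0233  0.0249  0.0256] 0.055722314566198874
```

View pics/d.png

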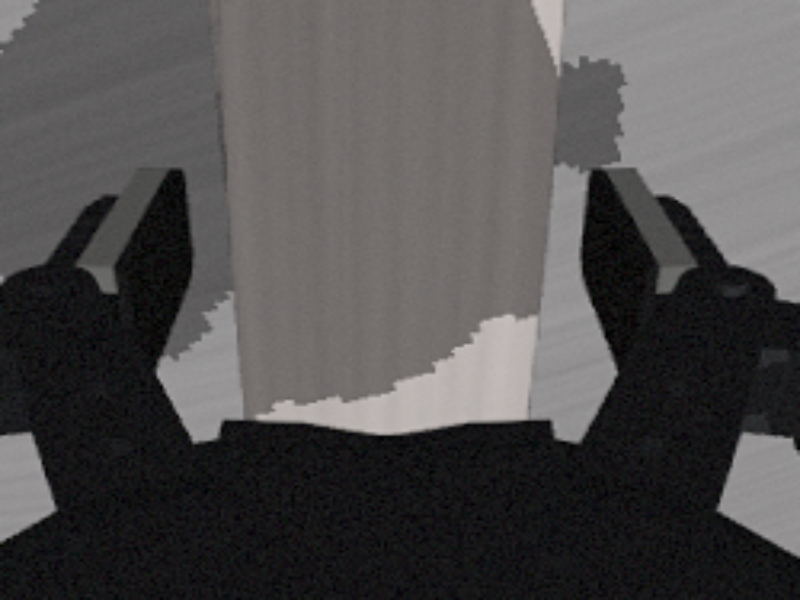

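The panel is centred between the two pads, which stand at about (155,240) and (625,240) in the crop. I'll close and lift.

>>> {"method": "jog_arm", "body": {
  "commands": [0, 0, 0, 0, 0, 0, 45, 0, 0, 0, 0, 0, 0, 45, 0, 0, 0, 0, 0, 0, 45, 0, 0, 0, 0, 0, 0, 45, 0, 0, -0.1, 0, 0, 0, 45, 0, 0, -0.2, 0, 0, 0, 45, 0, 0, -0.3, 0, 0, 0, 45, 0, 0, -0.5, 0, 0, 0, 45, 0, 0, -0.6, 0, 0, 0, 45, 0, 0, 0, 0, 0, 0, 45],
  "newtons": 60
}}

```text
t: 6.92
tool_pos: [0.4694, 0.3153, 0.1498]
tool_rot: [0.553, 3.085, 0.008]
contact_force: [0.4, -0.3, -1.8]
opening: 0.048
grip_force: 62.4
```

Run:
```python
from m import *
o=ctrl.get_obs();print(o["t"],o["tool_pos"],o["opening"],o["contact_force"],o["grip_force"])
im=eyes.get_image("top");P=cloud(im);Z=P[...,2]
m=(np.hypot(P[...,0]-.5,P[...,1]-.3)<.12)&(Z>.028)&(Z<.2)
print(np.histogram(Z[m],bins=np.arange(.028,.2,.006)))
m=big((np.hypot(P[...,0]-.5,P[...,1]-.3)<.12)&(Z>.036)&(Z<.052));print(rect(P[m]),m.sum(),np.median(Z[m]))
im=eyes.get_image("wrist");P=wcloud(im);np.savez("w3",P=P,**im)
t=(P-o["tool_pos"])@R.from_rotvec(o["tool_rot"]).as_matrix()
m=big((np.abs(t[...,1])<.04)&(t[...,2]<.01)&(t[...,2]>-.025)&(t[...,0]>.015)&(t[...,0]<.07))
q=t[m];print(q.min(0),q.max(0))
print("plane",np.linalg.lstsq(np.c_[q[:,:2],np.ones(len(q))],q[:,2],rcond=None)[0], rect(q))
for a in (.02,.03,.04):
    s=m&(np.abs(t[...,0]-a)<.002);print(a,np.percentile(t[s][:,1],[1,99]))
cv2.imwrite("pics/e.png",cv2.resize(im["image"],(800,600))[...,::-1])
```

```text
6.925 [0.4694 0.3153 0.1498] 0.04796451496907119 [ 0.3573 -0.2814 -1.7574] 62.36011505126953
(array([ 24,  58, 312, 107,   1,   0,   0,   0,   0,   0,   0,   0,   0,
         0,   0,   0,   0,   0,   0,   1,  20, 356, 215,   0,   0,   0,
         0,   1]), array([0.028, 0.034, 0.04 , 0.046, 0.052, 0.058, 0.064, 0.07 , 0.076,
       0.082, 0.088, 0.094, 0.1  , 0.106, 0.112, 0.118, 0.124, 0.13 ,
       0.136, 0.142, 0.148, 0.154, 0.16 , 0.166, 0.172, 0.178, 0.184,
       0.19 , 0.196]))
(array([490.8321, 295.4049]), array([ 34.7782, 148.1049]), np.float32(-19.116936)) 465 0.04393512766099006
[ 0.015  -0.0261 -0.0116] [0.0469 0.0242 0.0012]
plane [ 0.0256  0.0043 -0.0098] (array([30.7955, -0.9936]), array([31.8945, 50.2014]), np.float32(-89.609146))
0.02 [-0.0249  0.0232]
0.03 [-0.0254  0.0231]
0.04 [-0.0251  0.0233]
```

View pics/e.png

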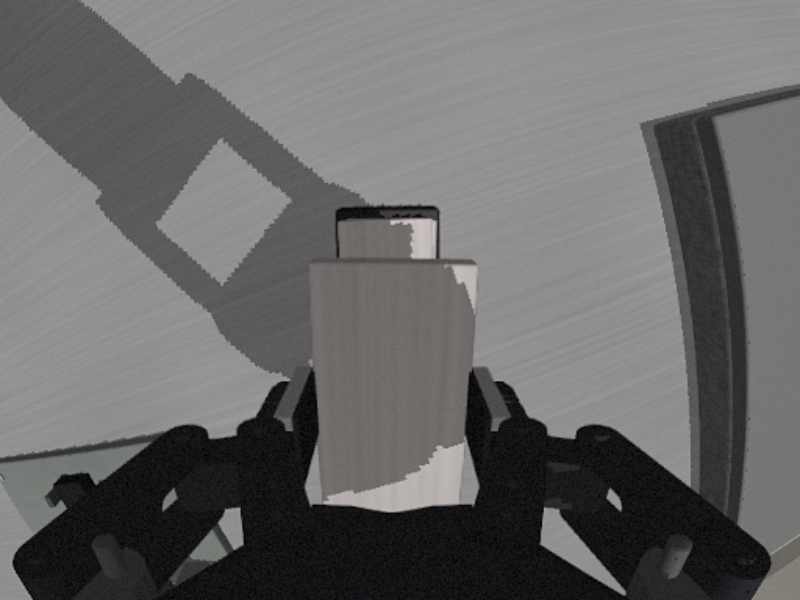

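Only the top panel came up, with its near end at (392,262) and the middle panel left behind at (388,240). The 1.8 N load matches. Next is a look at the jig's front from above.

```bash
cat >> plan.py <<'E'
def J(x,y,z,o=(.5973,-.0155),yaw=-5.6):
    c,s=np.cos(np.radians(yaw)),np.sin(np.radians(yaw));x/=1e3;y/=1e3
    return [o[0]+c*x-s*y,o[1]+s*x+c*y,z/1e3]
E
python3 - <<'E'
from plan import *
plan([([.50,.25,.25],down(164)),(J(10,0,275),down(174.4))],45)
E
```

```text
8 [-0.3, -0.27, -0.58, 0, 0, -0.25, 45, -0.29, -0.28, -0.59, 0, 0, -0.25, 45, -0.28, -0.28, -0.58, 0, 0, -0.26, 45, -0.59, -0.76, -0.08, 0, 0, -0.36, 45, -0.56, -0.77, -0.09, 0, 0, -0.36, 45, -0.53, -0.8, -0.08, 0, 0, -0.36, 45, -0.5, -0.81, -0.09, 0, 0, -0.37, 45, -0.48, -0.83, -0.08, 0, 0, -0.36, 45]
```

>>> {"method": "jog_arm", "body": {
  "commands": [-0.3, -0.27, -0.58, 0, 0, -0.25, 45, -0.29, -0.28, -0.59, 0, 0, -0.25, 45, -0.28, -0.28, -0.58, 0, 0, -0.26, 45, -0.59, -0.76, -0.08, 0, 0, -0.36, 45, -0.56, -0.77, -0.09, 0, 0, -0.36, 45, -0.53, -0.8, -0.08, 0, 0, -0.36, 45, -0.5, -0.81, -0.09, 0, 0, -0.37, 45, -0.48, -0.83, -0.08, 0, 0, -0.36, 45, 0, 0, 0, 0, 0, 0, 45, 0, 0, 0, 0, 0, 0, 45]
}}

```text
t: 8.28
tool_pos: [0.6067, -0.016, 0.2726]
tool_rot: [-0.154, -3.134, -0.001]
contact_force: [-0.2, 0.2, -3.5]
opening: 0.0482
grip_force: 63.0
```

Run:
```python
from m import *
from plan import J
o=ctrl.get_obs();print(o["t"],o["tool_pos"],o["tool_rot"],o["opening"],o["contact_force"],o["grip_force"])
im=eyes.get_image("wrist");P=wcloud(im);np.savez("w4",P=P,**im)
O=np.array(J(0,0,0));a=np.radians(-5.6);ex=np.array([np.cos(a),np.sin(a),0]);ey=np.array([-ex[1],ex[0],0])
j=np.stack([(P-O)@ex,(P-O)@ey,P[...,2]],-1)*1e3;np.save("j4",j)
Z=j[...,2]
base=(Z>8)&(Z<20)&(j[...,0]<0)&(j[...,0]>-130)&(np.abs(j[...,1])<150)
for y in (-100,-60,60,90):
    s=base&(np.abs(j[...,1]-y)<4);print("front y",y,j[s][:,0].min() if s.any() else None,np.median(Z[s]))
for x in (-85,-60,-40,-20):
    s=base&(np.abs(j[...,0]-x)<4);print("sides x",x,j[s][:,1].min(),j[s][:,1].max())
for x in (-70,-50,-45,-40,-30,-20):
    s=(Z>25)&(Z<33.5)&(np.abs(j[...,0]-x)<3)&(abs(j[...,1])<26); print("bed x",x,np.percentile(j[s][:,1],[0,2,98,100]) if s.any() else None,np.median(Z[s]) if s.any() else None)
s=(Z>25)&(Z<33)&(abs(j[...,1])<15)&(j[...,0]<0)&(j[...,0]>-95)
if s.any():print("bed front",np.percentile(j[s][:,0],[0,1,2]),s.sum())
for sg in (-1,1):
    s=(Z>33)&(Z<40)&(j[...,0]<-45)&(j[...,0]>-75)&(j[...,1]*sg>20)&(j[...,1]*sg<45)
    if s.any():print("lug",sg,s.sum(),np.percentile(j[s],[3,50,97],axis=0).round(1).tolist())
t=(P-o["tool_pos"])@R.from_rotvec(o["tool_rot"]).as_matrix()
m=big((np.abs(t[...,1])<.04)&(t[...,2]<.01)&(t[...,2]>-.025)&(t[...,0]>.015)&(t[...,0]<.07))
q=t[m];print("panel",q.min(0),q.max(0),rect(q));print(np.linalg.lstsq(np.c_[q[:,:2],np.ones(len(q))],q[:,2],rcond=None)[0])
cv2.imwrite("pics/f.png",cv2.resize(im["image"],(800,600))[...,::-1])
```

```text
8.275 [ 0.6067 -0.016   0.2726] [-0.1544 -3.1337 -0.0013] 0.048177335782262465 [-0.2382  0.1921 -3.4681] 63.0012845993042
front y -100 -94.2359702073342 14.850205682591378
front y -60 -93.67303333870541 15.08314147889478
front y 60 -93.39785149570164 15.092350926615982
front y 90 -93.36886047330093 15.019155507209087
sides x -85 -127.7341455504323 117.99812628388673
sides x -60 -126.85073834582955 118.78495203240358
sides x -40 -127.13053690992335 119.74345158751481
sides x -20 -126.8910356467362 118.53467015103993
bed x -70 [-16.2908 -16.2473  19.5265  19.5597] 31.10029632583694
bed x -50 [-16.3992 -16.3581  20.839   20.9121] 31.20156039650665
bed x -45 [-16.4426 -16.3843  20.4273  20.9233] 31.111318778732024
bed x -40 [-16.4673 -16.403   20.9127  20.9931] 30.799333395282986
bed x -30 [-16.4943 -16.4619  21.0134  21.0862] 31.087921084587663
bed x -20 [-16.6275 -16.5394  21.0211  21.0687] 31.170468535921398
bed front [-74.1375 -74.0603 -72.7825] 1300
lug -1 53 [[-65.1, -32.6, 34.9], [-60.0, -28.8, 36.7], [-54.9, -26.2, 38.0]]
lug 1 62 [[-65.1, 29.4, 34.7], [-60.0, 33.2, 36.9], [-54.8, 37.0, 38.1]]
panel [ 0.015  -0.0249 -0.0142] [ 0.0456  0.0252 -0.0017] (array([30.2719,  0.1511]), array([30.548 , 50.1891]), np.float32(-89.96115))
[ 0.0325  0.0015 -0.0127]
```

View pics/f.png

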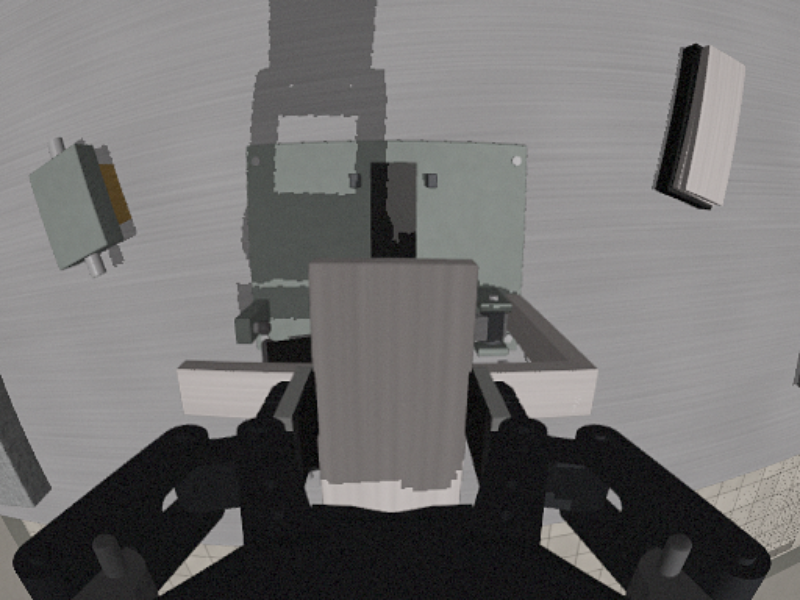

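The view shows the front lugs at (355,180) and (430,180), the dark bed between them at (393,210), and the base front edge at y≈143. The jig sits about 2 mm further in +y than my estimate. I'll refine the frame and insert.

```bash
python3 - <<'E'
from plan import *
o=J(.6,2.1,0)[:2];print(o)
import re
s=open("plan.py").read().replace("o=(.5973,-.0155),yaw=-5.6",f"o=({o[0]:.4f},{o[1]:.4f}),yaw=-5.85");open("plan.py","w").write(s)
E
python3 - <<'E'
from plan import *
r=down(174.15,1.75)
plan([(J(-85,0,255),down(174.15)),(J(-85,0,43),r),(J(-29,0,43),r,.02)],45)
E
```

```text
[np.float64(0.5981020605294833), np.float64(-0.013468572199893643)]
9 [0.78, 0.01, 0.15, 0, -0.02, 0.02, 45, 0.78, 0.01, 0.15, 0.01, -0.01, 0.03, 45, 0, 0, 0.88, 0, 0.08, 0, 45, -0.01, 0, 0.89, 0, 0.07, 0, 45, -0.01, 0, 0.88, 0, 0.08, 0, 45, -0.02, 0, 0.89, 0, 0.07, 0, 45, -0.31, 0, -0.01, 0, 0, 0, 45, -0.31, 0, -0.01, 0, 0, 0, 45, -0.31, 0, -0.01, 0, 0, 0, 45]
```

>>> {"method": "jog_arm", "body": {
  "commands": [0.78, 0.01, 0.15, 0, -0.02, 0.02, 45, 0.78, 0.01, 0.15, 0.01, -0.01, 0.03, 45, 0, 0, 0.88, 0, 0.08, 0, 45, -0.01, 0, 0.89, 0, 0.07, 0, 45, -0.01, 0, 0.88, 0, 0.08, 0, 45, -0.02, 0, 0.75, 0, 0.07, 0, 45, 0, 0, 0, 0, 0, 0, 45, 0, 0, 0, 0, 0, 0, 45]
}}

```text
t: 9.32
tool_pos: [0.5163, -0.0055, 0.0547]
tool_rot: [-0.158, -3.113, -0.0]
contact_force: [0.7, -0.4, -1.4]
opening: 0.0485
grip_force: 63.2
```

Run:
```python
from plan import *
r=down(174.15,1.75)
o=ctrl.get_obs();print(o["tool_pos"],J(-85,0,43),(R.from_rotvec(o["tool_rot"]).inv()*r).as_rotvec())
plan([(J(-85,0,43),r),(J(-29,0,43),r,.02)],45)
```

```text
[ 0.5162997  -0.00546467  0.05469282] [np.float64(0.5135426679502532), np.float64(-0.004836421257420747), 0.043] [-0.00107717  0.00598939  0.00052254]
4 [0.04, 0.01, 0.2, -0.01, 0.06, 0.01, 45, -0.31, 0, -0.01, 0, 0, 0, 45, -0.31, 0, -0.01, 0, 0, 0, 45, -0.31, 0, -0.01, 0, 0, 0, 45]
```

>>> {"method": "jog_arm", "body": {
  "commands": [0.04, 0.01, 0.2, -0.01, 0.06, 0.01, 45, 0, 0, 0, 0, 0, 0, 45, -0.25, 0, -0.01, 0, 0, 0, 45, -0.25, 0, -0.01, 0, 0, 0, 45, -0.25, 0, -0.01, 0, 0, 0, 45, -0.18, 0, -0.01, 0, 0, 0, 45, 0, 0, 0, 0, 0, 0, 45, 0, 0, 0, 0, 0, 0, 45]
}}

```text
t: 10.32
tool_pos: [0.5678, -0.0109, 0.0413]
tool_rot: [-0.161, -3.103, -0.003]
contact_force: [-0.6, -0.5, -3.0]
opening: 0.0481
grip_force: 63.2
```

Run:
```python
from m import *
from plan import J,down
r=down(174.15,1.75)
o=ctrl.get_obs();print(o["t"],o["tool_pos"],J(-29,0,43),(R.from_rotvec(o["tool_rot"]).inv()*r).as_rotvec(),o["contact_force"])
im=eyes.get_image("wrist");P=wcloud(im);np.savez("w5",P=P,**im)
O=np.array(J(0,0,0));a=np.radians(-5.85);ex=np.array([np.cos(a),np.sin(a),0]);ey=np.array([-ex[1],ex[0],0])
j=np.stack([(P-O)@ex,(P-O)@ey,P[...,2]],-1)*1e3;Z=j[...,2]
m=big((Z>47)&(Z<66)&(j[...,0]<-45)&(abs(j[...,1])<40)&(j[...,0]>-90))
q=j[m];print("panel",np.percentile(q,[0,1,99,100],axis=0).round(1).tolist(),rect(q/1e3),np.linalg.lstsq(np.c_[q[:,:2],np.ones(len(q))],q[:,2],rcond=None)[0])
for sg in (-1,1):
    s=(Z>33)&(Z<40)&(j[...,0]<-45)&(j[...,0]>-75)&(j[...,1]*sg>20)&(j[...,1]*sg<45)
    if s.any():print("lug",sg,s.sum(),np.percentile(j[s],[3,50,97],axis=0).round(1).tolist())
base=(Z>8)&(Z<20)
for y in (-100,-60,60,90):
    s=base&(np.abs(j[...,1]-y)<4)&(j[...,0]<-60);print("front",y,j[s][:,0].min() if s.any() else None,np.median(Z[s]))
for x in (-85,-70):
    s=base&(np.abs(j[...,0]-x)<4);print("sides",j[s][:,1].min(),j[s][:,1].max())
cv2.imwrite("pics/g.png",cv2.resize(im["image"],(800,600))[...,::-1])
```

```text
10.325 [ 0.5678 -0.0109  0.0413] [np.float64(0.5692510278889099), np.float64(-0.01054419078194355), 0.043] [ 0.0001 -0.0035 -0.0017] [-0.6345 -0.4697 -3.003 ]
panel [[-75.9, -25.5, 47.0], [-75.4, -24.5, 48.9], [-45.4, 24.1, 55.8], [-45.0, 24.9, 56.5]] (array([-60.2461,  -0.2878]), array([30.9025, 50.2871]), np.float32(89.46735)) [-0.0089 -0.0006 53.5034]
lug -1 302 [[-66.5, -35.4, 35.3], [-61.1, -31.8, 36.9], [-55.2, -28.5, 38.0]]
lug 1 290 [[-66.6, 28.1, 35.5], [-61.2, 31.3, 36.9], [-55.4, 34.7, 38.0]]
front -100 -95.45634397970927 14.886201351609202
front -60 -95.36342134962622 15.001527421593511
front 60 -95.66704753282986 15.022845457402207
front 90 -95.58978808822623 15.067487086737053
sides -130.22845909994433 116.580012222937
sides -130.5747860226428 116.41347253426675
```

View pics/g.png

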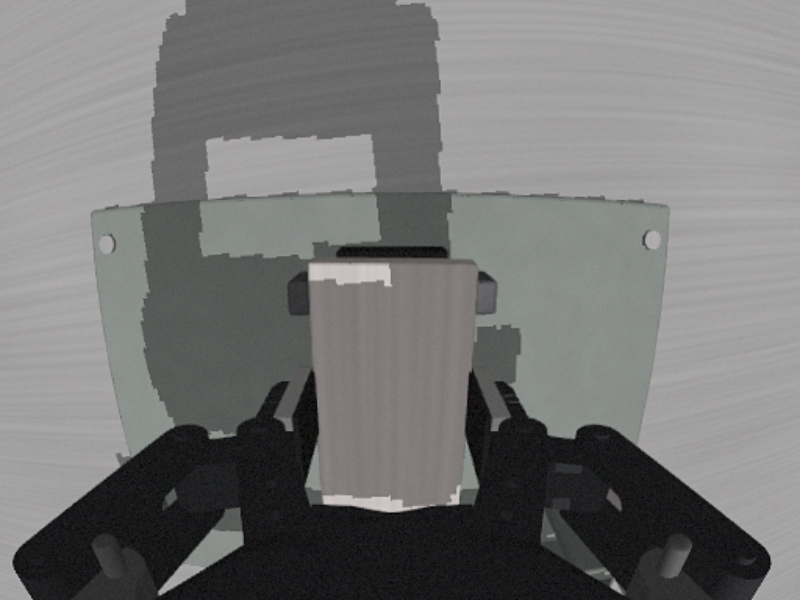

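The panel lies centred between the lugs seen at (299,293) and (487,293), and its measured offset is under 0.5 mm. Lowering now.

>>> {"method": "jog_arm", "body": {
  "commands": [0, 0, 0.07, 0, 0, 0, 45, -0.01, 0, 0.07, 0, 0, 0, 45, 0, 0, 0.05, 0, 0, 0, 45, 0, 0, 0, 0, 0, 0, 45, 0, 0, 0, 0, 0, 0, 45]
}}

```text
t: 11.0
tool_pos: [0.5687, -0.011, 0.0306]
tool_rot: [-0.161, -3.105, -0.003]
contact_force: [-2.6, 0.1, -0.3]
opening: 0.0484
grip_force: 63.6
```

>>> {"method": "jog_arm", "body": {
  "commands": [0, 0, 0.02, 0, 0, 0, 45, 0, 0, 0, 0, 0, 0, 45, 0, 0, 0, 0, 0, 0, 45]
}}

```text
t: 11.38
tool_pos: [0.5687, -0.011, 0.0294]
tool_rot: [-0.161, -3.105, -0.003]
contact_force: [-2.1, 0.1, 2.8]
opening: 0.0478
grip_force: 63.7
```

```bash
cat > chk.py <<'E'
from m import *
from plan import J
o=ctrl.get_obs();print(o["t"],o["tool_pos"],o["contact_force"])
im=eyes.get_image("wrist");P=wcloud(im)
O=np.array(J(0,0,0));a=np.radians(-5.85);ex=np.array([np.cos(a),np.sin(a),0]);ey=np.array([-ex[1],ex[0],0])
j=np.stack([(P-O)@ex,(P-O)@ey,P[...,2]],-1)*1e3;Z=j[...,2]
t=(P-o["tool_pos"])@R.from_rotvec(o["tool_rot"]).as_matrix()
m=big((Z>38.5)&(Z<56)&(j[...,0]<40)&(abs(j[...,1])<27)&(j[...,0]>-90)&(im["z_map"]>.11))
q=j[m];print("panel",np.percentile(q,[0,1,50,99,100],axis=0).round(1).tolist(),rect(q/1e3),np.linalg.lstsq(np.c_[q[:,:2],np.ones(len(q))],q[:,2],rcond=None)[0])
for sg in (-1,1):
    s=(Z>33)&(Z<38.4)&(j[...,0]<-45)&(j[...,0]>-75)&(j[...,1]*sg>26)&(j[...,1]*sg<45)
    if s.any():print("lug",sg,s.sum(),np.percentile(j[s],[3,50,97],axis=0).round(1).tolist())
base=(Z>8)&(Z<20)
for y in (-100,-60,60,90):
    s=base&(np.abs(j[...,1]-y)<4)&(j[...,0]<-60);print("front",y,j[s][:,0].min() if s.any() else None)
cv2.imwrite("pics/k%d.png"%(o["t"]*100),cv2.resize(im["image"],(800,600))[...,::-1])
E
python3 chk.py
```

```text
11.375 [ 0.5687 -0.011   0.0294] [-2.1313  0.0631  2.8298]
panel [[-74.8, -26.9, 38.5], [-73.9, -24.9, 39.6], [-37.6, -0.6, 41.1], [12.1, 24.1, 52.7], [15.7, 27.0, 55.9]] (array([-29.4675,  -0.0855]), array([53.9379, 90.2015]), np.float32(-0.6548767)) [ 0.0032  0.0021 41.4957]
lug -1 414 [[-66.5, -35.5, 34.4], [-61.3, -31.2, 36.8], [-55.3, -27.6, 38.0]]
lug 1 394 [[-66.7, 27.0, 33.6], [-61.4, 30.4, 36.8], [-55.7, 34.3, 38.0]]
front -100 -95.41940388863988
front -60 -95.33797792285587
front 60 -95.59025726424741
front 90 -95.93620477939771
```

>>> {"method": "jog_arm", "body": {
  "commands": [0, 0, 0, 0, 0, 0, 52, 0, 0, 0, 0, 0, 0, 56, 0, 0, 0, 0, 0, 0, 60, 0, 0, 0, 0, 0, 0, 62, 0, 0, -0.2, 0, 0, 0, 62, 0, 0, -0.4, 0, 0, 0, 62, 0, 0, -0.5, 0, 0, 0, 62, 0, 0, 0, 0, 0, 0, 62, 0, 0, 0, 0, 0, 0, 62]
}}

```text
t: 12.55
tool_pos: [0.5703, -0.0112, 0.0947]
tool_rot: [-0.161, -3.104, -0.003]
contact_force: [-0.3, 0.1, -0.8]
opening: 0.062
grip_force: 0.0
```

```bash
python3 chk.py; ls pics
```

```text
12.55 [ 0.5703 -0.0112  0.0947] [-0.3261  0.0704 -0.7941]
panel [[-74.2, -26.4, 38.6], [-72.9, -25.1, 39.6], [-24.2, -0.7, 41.1], [38.5, 23.9, 42.5], [40.0, 24.9, 43.3]] (array([-16.8891,  -0.6009]), array([ 50.6819, 114.1161]), np.float32(-0.69879913)) [ 0.0012  0.0013 41.0786]
lug -1 183 [[-66.1, -35.3, 34.9], [-60.7, -31.4, 36.9], [-55.0, -28.0, 37.9]]
lug 1 174 [[-66.1, 27.4, 34.0], [-61.2, 30.7, 36.7], [-55.6, 34.4, 38.0]]
front -100 -95.25153011916953
front -60 -95.14324017471158
front 60 -95.2103614432618
front 90 -95.20621997388665
a.png
b.png
c.png
d.png
e.png
f.png
g.png
k1137.png
k1255.png
```

Run:
```python
from m import *
from plan import *
o=ctrl.get_obs();print(o["q"])
d=np.load("w1.npz");P=d["P"];tp=np.array([.4618,.3134,.1997]);t=(P-tp)@R.from_rotvec([-.5503,-3.0923,.0007]).as_matrix()*1e3
ok=np.isfinite(t[...,0])&(abs(t[...,0])<45)&(abs(t[...,1])<90)&(t[...,2]<0)&(d["z_map"]<.16)
for s in range(0,150,10):
    g=t[ok&(t[...,2]<=-s)&(t[...,2]>-s-10)]
    if len(g):print(s,len(g),np.percentile(g[:,0],[0,2,98,100]).round(1),np.percentile(abs(g[:,1]),[1,99]).round(1))
for n in ("scene","top"):
    P=np.load(n+".npz")["P"];O=np.array(J(-.6,0,0));a=np.radians(-5.85);ex=np.array([np.cos(a),np.sin(a),0]);ey=np.array([-ex[1],ex[0],0])
    j=np.stack([(P-O)@ex,(P-O)@ey,P[...,2]],-1)*1e3
    s=(abs(j[...,1]+75)<14)&(abs(j[...,0]-50)<30)&(j[...,2]>100)&(j[...,2]<150);print(n,s.sum(),np.percentile(j[s],[2,50,98],axis=0).round(1).tolist() if s.any() else "")
    s=(abs(j[...,1]+75)<24)&(abs(j[...,0]-50)<40)&(j[...,2]>180);print(n,"bar",np.percentile(j[s],[2,50,98],axis=0).round(1).tolist())
print("rows")
p=plan([(J(-80,-50,180),down(174.15,-20)),(J(-80,-76,250),down(174.15,-45)),(J(-4.6,-76,197),down(174.15,-45))],0)
```

```text
[-0.1493  0.07    1.8343 -0.0016  1.272  -1.6158]
0 117 [-10.6  -9.5  10.6  10.7] [29.6 35.2]
10 676 [-12.2 -10.2  11.2  11.5] [29.7 43. ]
20 896 [-11.8 -10.2  11.2  11.6] [29.6 43.3]
30 989 [-11.8 -10.2  11.2  11.7] [29.6 43.2]
40 917 [-9.2 -3.4 12.9 13.7] [29.7 50.6]
50 3113 [-12.9  -7.4  13.5  14.2] [28.7 61.1]
60 4322 [-13.1 -10.9  16.3  17.6] [24.3 62.4]
70 5289 [-13.7 -10.8  17.4  18.4] [ 1.  63.6]
80 8049 [-12.8  -9.   17.4  18.3] [ 0.4 64.8]
90 9927 [-4.   2.9 19.9 21.1] [ 0.6 66.1]
100 4901 [ 2.   4.2 20.3 21.5] [ 7.5 67.2]
scene 55 [[54.6, -88.8, 113.0], [63.1, -75.6, 130.0], [67.1, -61.6, 136.8]]
scene bar [[41.8, -98.0, 182.4], [56.6, -74.9, 188.1], [71.0, -51.5, 191.6]]
top 34 [[42.9, -87.2, 113.4], [46.6, -72.3, 131.4], [51.9, -61.6, 138.8]]
top bar [[39.9, -98.2, 183.0], [54.3, -74.9, 189.0], [69.3, -52.0, 193.1]]
rows
11 [0.23, -0.21, -0.35, 0, -0.96, 0, 0, 0.19, -0.21, -0.37, 0, -0.96, -0.01, 0, 0.16, -0.2, -0.39, 0, -0.96, 0, 0, 0.11, -0.21, -0.4, 0, -0.96, -0.01, 0, -0.08, -0.09, -0.22, 0, -0.87, 0, 0, -0.1, -0.08, -0.21, 0, -0.87, 0, 0, -0.12, -0.09, -0.2, 0, -0.87, 0, 0, -0.13, -0.08, -0.19, 0, -0.88, 0, 0, -0.15, -0.09, -0.18, 0, -0.87, 0, 0, -0.13, 0, 0.75, 0, 0, 0, 0, -0.13, 0, 0.76, 0, 0, 0, 0]
```

>>> {"method": "jog_arm", "body": {
  "commands": [0.23, -0.21, -0.35, 0, -0.96, 0, 0, 0.19, -0.21, -0.37, 0, -0.96, -0.01, 0, 0.16, -0.2, -0.39, 0, -0.96, 0, 0, 0.11, -0.21, -0.4, 0, -0.96, -0.01, 0, -0.08, -0.09, -0.22, 0, -0.87, 0, 0, -0.1, -0.08, -0.21, 0, -0.87, 0, 0, -0.12, -0.09, -0.2, 0, -0.87, 0, 0, -0.13, -0.08, -0.19, 0, -0.88, 0, 0, -0.15, -0.09, -0.18, 0, -0.87, 0, 0, 0, 0, 0, 0, 0, 0, 0, 0, 0, 0, 0, 0, 0, 0]
}}

```text
t: 13.98
tool_pos: [0.5114, -0.0809, 0.2497]
tool_rot: [0.12, 2.355, -0.05]
contact_force: [0.1, -0.0, -0.3]
opening: -0.0002
grip_force: 0.0
```

Run:
```python
from plan import *
o=ctrl.get_obs();print(o["t"],o["q"],o["tool_pos"],J(-80,-76,250),(R.from_rotvec(o["tool_rot"]).inv()*down(174.15,-45)).as_rotvec())
r=down(174.15,-45)
plan([(J(-4.6,-76,197),r)],0);
print(J(52.4,-76,140))
```

```text
13.975 [-0.42425758 -0.77317049  2.34386241  0.30627171  0.83672054 -2.01169842] [ 0.51139469 -0.08091973  0.24969972] [np.float64(0.5107703700186381), np.float64(-0.0809502463102872), 0.25] [ 0.00021478 -0.00102305  0.00013187]
2 [-0.13, 0, 0.75, 0, -0.01, 0, 0, -0.13, 0, 0.75, 0, 0, 0, 0]
[np.float64(0.6424808495878906), np.float64(-0.09444504425755183), 0.14]
```

>>> {"method": "jog_arm", "body": {
  "commands": [-0.13, 0, 0.75, 0, -0.01, 0, 0, -0.13, 0, 0.75, 0, 0, 0, 0, 0, 0, 0, 0, 0, 0, 0, 0, 0, 0, 0, 0, 0, 0]
}}

```text
t: 14.48
tool_pos: [0.5861, -0.0883, 0.1981]
tool_rot: [0.119, 2.352, -0.05]
contact_force: [-0.2, 0.2, 0.6]
opening: -0.0
grip_force: 0.0
```

Run:
```python
from plan import *
from m import big,rect
o=ctrl.get_obs();print(o["t"],o["q"],o["tool_pos"],J(-4.6,-76,197),o["contact_force"])
im=eyes.get_image("wrist");P=wcloud(im)
O=np.array(J(-.6,0,0));a=np.radians(-5.85);ex=np.array([np.cos(a),np.sin(a),0]);ey=np.array([-ex[1],ex[0],0])
j=np.stack([(P-O)@ex,(P-O)@ey,P[...,2]],-1)*1e3;print("tcp",((o["tool_pos"]-O)@ex*1e3,(o["tool_pos"]-O)@ey*1e3))
for n in("lever_pad","clamp_lever","probe_arm"):
  for s in nets.silhouettes("wrist",n)[:1]:
    q=j[s["mask"]];q=q[np.isfinite(q[:,0])];print(n,s["p"],s["bbox"],np.percentile(q,[2,25,50,75,98],axis=0).round(1).tolist() if len(q) else "")
cv2.imwrite("pics/l.png",cv2.resize(im["image"],(800,600))[...,::-1])
r=down(174.15,-45)
plan([(J(52.4,-76,140),r,.02)],0)
```

```text
14.475 [-0.3627 -0.4523  2.2423  0.3264  0.6073 -2.0288] [ 0.5861 -0.0883  0.1981] [np.float64(0.5857776975074722), np.float64(-0.08863535027723399), 0.197] [-0.16    0.2489  0.5787]
tcp (np.float64(-3.7117055468418236), np.float64(-75.67388097066777))
lever_pad 0.74 [230.6, 126.2, 413.5, 207.8] [[43.0, -86.3, 65.1], [45.0, -56.7, 84.5], [46.5, -17.0, 104.5], [53.9, 19.1, 119.2], [65.2, 78.8, 137.3]]
clamp_lever 0.88 [230.6, 125.6, 410.5, 204.5] [[43.0, -86.2, 69.0], [45.0, -57.1, 86.0], [46.2, -17.6, 104.9], [53.1, 17.3, 119.6], [63.0, 76.7, 137.3]]
probe_arm 0.92 [182.2, 98.1, 478.1, 282.4] [[38.8, -119.3, 40.6], [39.9, -19.2, 146.6], [40.9, 29.2, 180.9], [50.3, 101.9, 190.1], [66.9, 113.7, 196.5]]
5 [0.01, 0, 0.28, 0, 0.01, 0, 0, 0.01, 0, 0.28, 0, 0.01, 0, 0, 0.01, 0, 0.27, 0, 0.01, 0, 0, 0.01, 0, 0.28, 0, 0.02, 0.01, 0, 0.02, 0, 0.27, -0.01, 0.01, 0, 0]
```

View pics/l.png

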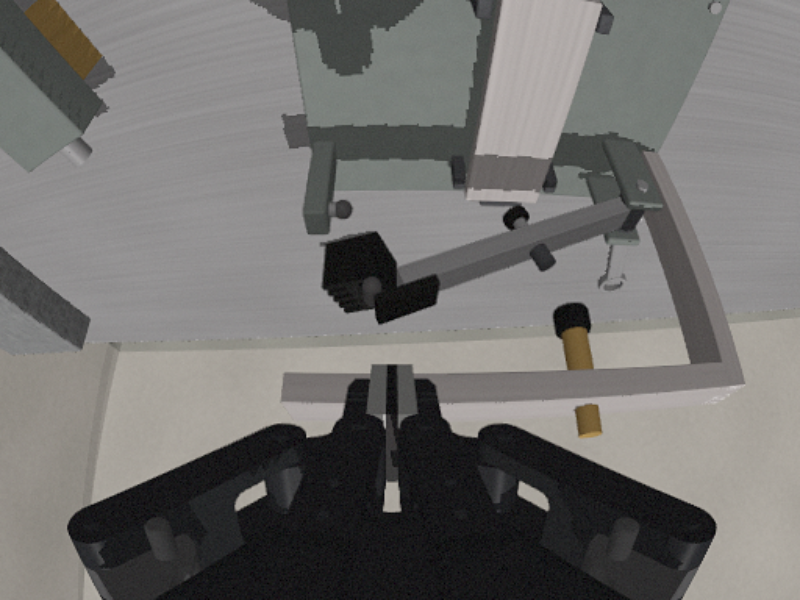

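The view shows the lever pad at (407,298) below the fingertips at (392,375), with the bar running along y≈385. The panel is seated at (510,170). I'll advance along the tool axis under the bar.

Run:
```python
from plan import *
r=down(174.15,-45)
plan([(J(15,-76,175.5),r,.02),(J(51,-76,139.5),r,.02)],0)
```

```text
5 [0.04, 0, 0.26, 0, 0.03, 0.01, 0, 0.04, 0, 0.26, -0.01, 0.03, 0, 0, 0, 0, 0.28, 0, 0, 0, 0, 0, 0, 0.29, 0, 0, 0, 0, 0, 0, 0.28, 0, 0, 0, 0]
```

>>> {"method": "jog_arm", "body": {
  "commands": [0.04, 0, 0.26, 0, 0.03, 0.01, 0, 0.04, 0, 0.26, -0.01, 0.03, 0, 0, 0, 0, 0.28, 0, 0, 0, 0, 0, 0, 0.29, 0, 0, 0, 0, 0, 0, 0, 0, 0, 0, 0, 0, 0, 0, 0, 0, 0, 0]
}}

```text
t: 15.42
tool_pos: [0.6286, -0.0932, 0.1502]
tool_rot: [0.12, 2.355, -0.049]
contact_force: [-0.5, -0.1, -0.5]
opening: 0.0
grip_force: 0.0
```

```bash
cat > st.py <<'E'
from plan import *
o=ctrl.get_obs();O=np.array(J(-.6,0,0));a=np.radians(-5.85);ex=np.array([np.cos(a),np.sin(a),0]);ey=np.array([-ex[1],ex[0],0])
d=o["tool_pos"]-O;x,y,z=d@ex*1e3,d@ey*1e3,d[2]*1e3
print("t",o["t"],"jig",round(x,1),round(y,1),round(z,1),"F",o["contact_force"].round(1),"bar across",round(.707*((40-x)+(175-z)),1),"q",o["q"].round(2),(R.from_rotvec(o["tool_rot"]).inv()*down(174.15,-45)).as_rotvec().round(4))
E
python3 st.py
```

```text
t 15.425 jig 39.1 -76.2 150.2 F [-0.5 -0.1 -0.5] bar across 18.2 q [-0.34 -0.25  2.18  0.37  0.47 -2.07] [ 0.0005 -0.0015 -0.0003]
```

>>> {"method": "jog_arm", "body": {
  "commands": [0, 0, 0.1, 0, 0, 0, 0, 0, 0, 0.17, 0, 0, 0, 0, 0.05, 0, 0.05, 0, 0, 0, 0, 0.1, 0, 0.1, 0, 0, 0, 0, 0.1, 0, 0.1, 0, 0, 0, 0, 0, 0, 0, 0, 0, 0, 0]
}}

```text
t: 16.18
tool_pos: [0.6394, -0.0939, 0.1147]
tool_rot: [0.121, 2.359, -0.048]
contact_force: [0.7, 0.7, 2.6]
opening: -0.0002
grip_force: 1.1
```

```bash
python3 st.py
```

```text
t 16.175 jig 49.8 -75.8 114.7 F [0.7 0.7 2.6] bar across 35.7 q [-0.33 -0.16  2.17  0.43  0.4  -2.13] [ 0.0013 -0.0051 -0.0011]
```

>>> {"method": "jog_arm", "body": {
  "commands": [0.1, 0, 0.12, 0, 0, 0, 0, 0.1, 0, 0.1, 0, 0, 0, 0, 0.1, 0, 0.1, 0, 0, 0, 0, 0.06, 0, 0.06, 0, 0, 0, 0, 0, 0, 0, 0, 0, 0, 0]
}}

```text
t: 16.8
tool_pos: [0.6411, -0.0945, 0.0849]
tool_rot: [0.121, 2.356, -0.049]
contact_force: [0.9, -1.4, 2.7]
opening: 0.0002
grip_force: 1.4
```

```bash
python3 st.py
```

```text
t 16.8 jig 51.6 -76.2 84.9 F [ 0.9 -1.4  2.7] bar across 55.5 q [-0.33 -0.1   2.18  0.51  0.34 -2.22] [ 0.0003 -0.0023 -0.0008]
```

>>> {"method": "jog_arm", "body": {
  "commands": [0.05, 0, 0.05, 0, 0, 0, 0, 0.04, 0, 0.04, 0, 0, 0, 0, 0, 0, 0, 0, 0, 0, 0, 0, 0, 0, 0, 0, 0, 0]
}}

```text
t: 17.3
tool_pos: [0.6411, -0.0949, 0.0777]
tool_rot: [0.121, 2.355, -0.05]
contact_force: [-1.6, -3.2, 5.9]
opening: -0.0002
grip_force: 2.9
```

```bash
python3 st.py
```

```text
t 17.3 jig 51.7 -76.6 77.7 F [-1.6 -3.2  5.9] bar across 60.5 q [-0.33 -0.08  2.18  0.53  0.32 -2.25] [-0.0005 -0.0014 -0.0005]
```

>>> {"method": "jog_arm", "body": {
  "commands": [0.03, 0, 0.03, 0, 0, 0, 0, 0.02, 0, 0.02, 0, 0, 0, 0, 0, 0, 0, 0, 0, 0, 0, 0, 0, 0, 0, 0, 0, 0]
}}

```text
t: 17.8
tool_pos: [0.6426, -0.0951, 0.0766]
tool_rot: [0.121, 2.351, -0.051]
contact_force: [-14.4, -0.6, 20.5]
opening: 0.0002
grip_force: 10.4
```

```bash
python3 st.py
```

```text
t 17.8 jig 53.2 -76.7 76.6 F [-14.4  -0.6  20.5] bar across 60.2 q [-0.33 -0.08  2.18  0.55  0.31 -2.26] [-0.0007  0.0032 -0.    ]
```

>>> {"method": "jog_arm", "body": {
  "commands": [-0.05, 0, -0.05, 0, 0, 0, 0, -0.1, 0, -0.1, 0, 0, 0, 0, -0.05, 0, -0.1, 0, 0, 0, 0, 0, 0, 0, 0, 0, 0, 0]
}}

```text
t: 18.3
tool_pos: [0.6382, -0.0937, 0.0917]
tool_rot: [0.12, 2.358, -0.048]
contact_force: [1.0, 0.5, -0.9]
opening: 0.0004
grip_force: 0.0
```

```bash
python3 st.py
python3 - <<'E'
from plan import *
im=eyes.get_image("wrist");P=wcloud(im)
O=np.array(J(-.6,0,0));a=np.radians(-5.85);ex=np.array([np.cos(a),np.sin(a),0]);ey=np.array([-ex[1],ex[0],0])
j=np.stack([(P-O)@ex,(P-O)@ey,P[...,2]],-1)*1e3
for s in nets.silhouettes("wrist","clamp_lever")[:1]:
    q=j[s["mask"]];q=q[np.isfinite(q[:,0])];print(s["p"])
    for y in range(-90,80,20):
        g=q[abs(q[:,1]-y)<5]
        if len(g):print(y,np.percentile(g[:,2],[5,95]).round(1))
cv2.imwrite("pics/n.png",cv2.resize(im["image"],(800,600))[...,::-1])
E
```

```text
t 18.3 jig 48.6 -75.7 91.7 F [ 1.   0.5 -0.9] bar across 52.8 q [-0.33 -0.12  2.18  0.49  0.35 -2.2 ] [ 0.0013 -0.0039 -0.0004]
0.9
-90 [60.2 74.1]
-70 [57.1 73.9]
-50 [56.8 68. ]
-30 [56.1 67.9]
-10 [44.  73.1]
10 [45.7 67.8]
30 [56.8 67.8]
50 [57.1 67.8]
70 [40.  70.2]
```

View pics/n.png

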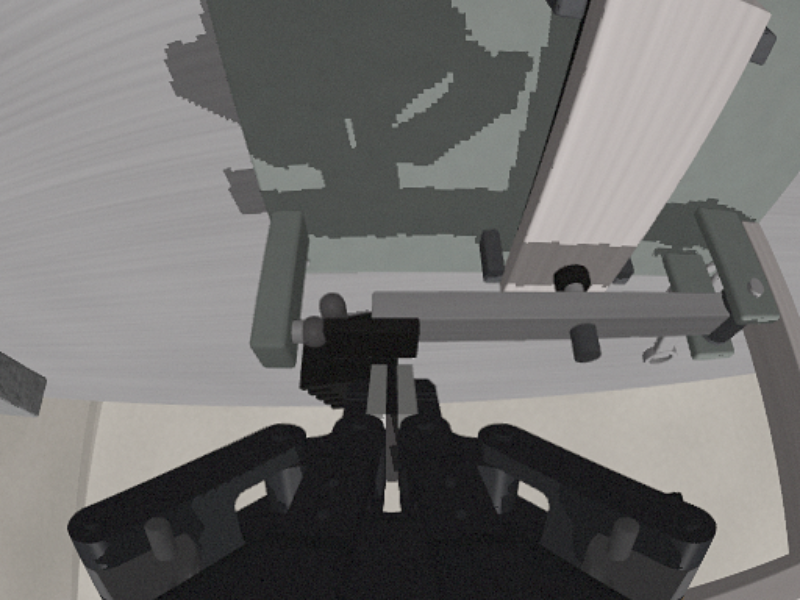

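The lever is level and held with the finger clear of it: flat at y≈315, its top at a constant 67.8 mm, and the foot on the panel at (572,280). I'll withdraw along the tool axis.

>>> {"method": "jog_arm", "body": {
  "commands": [0, 0, -0.3, 0, 0, 0, 0, 0, 0, -0.6, 0, 0, 0, 0, 0, 0, -0.6, 0, 0, 0, 0, 0, 0, -0.4, 0, 0, 0, 0, 0, 0, 0, 0, 0, 0, 0, 0, 0, 0, 0, 0, 0, 0]
}}

```text
t: 19.15
tool_pos: [0.5585, -0.0858, 0.1717]
tool_rot: [0.121, 2.358, -0.048]
contact_force: [0.5, 0.5, -0.5]
opening: -0.0002
grip_force: 0.0
```

```bash
python3 st.py; python3 -c "
from station import job
print(job.finish_job())"
```

```text
t 19.15 jig -31.4 -76.0 171.7 F [ 0.5  0.5 -0.5] bar across 52.8 q [-0.38 -0.51  2.32  0.36  0.6  -2.07] [ 0.0011 -0.0046 -0.0008]
the job is handed in; nothing more can be done
None
```

I handed the job in at about 19 s: the top panel is flat in the nest, the lever is held down level with its foot on the panel, the arm is clear, and no verdict came back.

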